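Slide the serving board out over the riser's edge

TASK

Push the wooden board, with the bowl standing on it, along the top of the metal riser towards the guests' side (the side away from the robot) until it hangs 4 cm over the riser's edge along its whole front, give or take 1 cm, so that a guest can take hold of it. Only push the board with the fingers: do not lift it, do not touch the bowl but let it ride along in its place, let nothing tip or fall, and leave the bowl stack, the sauce bottle and the cup where they are. When done, move the hand clear.

Things in the scene. Friction and masses are not known exactly. Their poses are not given: they have to be found in the camera images.
- riser: Fixed metal serving riser standing on the counter: flat top 320 mm deep (its x) by 500 mm wide (its y), 60 mm high, no rim. Origin at the centre of its underside; x points away from the robot towards the guests, z up. Its yaw varies.
- riser_edge (a point): Middle of the riser's top guest-side edge, 160 mm from the riser's centre, 60 mm above the counter. Axes as the riser's: x points outward over the edge, y along the edge, z up.
- board: Loose wooden serving board lying flat on the riser: 180 mm long (its x), 150 mm wide (its y), 12 mm thick, about 0.2 to 0.4 kg, slides with friction on the riser. Origin at the centre of its underside; x points to its front, guest-side edge (90 mm away; the rear edge on the robot's side is 90 mm the other way), z up. It starts fully on the riser, a little askew.
- board_corner_left (a point): Front left corner of the board's underside (board x +90 mm, y +75 mm). Axes as the board's.
- board_corner_right (a point): Front right corner of the board's underside (board x +90 mm, y -75 mm). Axes as the board's.
- board_spot (a point): Point on the board's top, 25 mm forward of the board's centre, where the bowl stands. Axes as the board's.
- bowl: Loose white ceramic bowl standing on the board's front half: 90 mm across the rim, 45 mm high, about 0.15 kg. Origin at the centre of its underside, z up. It rides along with the board by friction alone.
- bowl_stack: Bystander: stack of white bowls standing on the riser beside the board, 96 mm across, 84 mm high. Origin at the centre of its underside, z up.
- sauce: Bystander: brown glass sauce bottle with a black cap standing on the riser on the other side of the board, 52 mm across, 130 mm high. Origin at the centre of its underside, z up.
- cup: Bystander: grey plastic cup standing on the counter beside the riser, 72 mm across the rim, 85 mm high. Origin at the centre of its underside, z up.
Mind the look-alikes: they are no part of the job. Leave any yellow look-alike of the board alone.

How it is judged:
At the end, for the whole second after the job is handed in: Both front corners of the board are 30 to 50 mm beyond the riser's guest-side edge and within 4 mm of the riser's top level, within the riser's width; the board and bowl are at rest, the bowl upright and within 25 mm of its spot on the board (x of board_corner_left in the frame of riser_edge between 0.03 and 0.05 m and z of board_corner_left in the frame of riser_edge between -0.004 and 0.004 m and x of board_corner_right in the frame of riser_edge between 0.03 and 0.05 m and z of board_corner_right in the frame of riser_edge between -0.004 and 0.004 m and y of board_corner_right in the frame of riser_edge above -0.25 m and y of board_corner_left in the frame of riser_edge below 0.25 m and linear speed of each of board, bowl below 0.01 m/s and horizontal distance between bowl and board_spot below 0.025 m and angle between bowl's own z axis and vertical below 0.15 rad and z of bowl in the frame of board between 0.007 and 0.017 m); the robot touches nothing.
It fails at once if the board is lifted off the riser (z of board in the frame of riser_edge above 0.012 m).
It fails at once if the board tips or falls over the edge (angle between board's own z axis and vertical above 0.12 rad or z of board in the frame of riser_edge below -0.012 m).
It fails at once if the robot touches the bowl on the board (contact force between any of the fingers, the arm and bowl above 0.5 N).
It fails at once if the bowl is lifted, tipped or shifted off its place on the board (z of bowl in the frame of board above 0.024 m or angle between bowl's own z axis and vertical above 0.3 rad or horizontal distance between bowl and board_spot above 0.03 m).
It fails at once if the bowl stack, the sauce bottle or the cup is disturbed (distance of any of bowl_stack, sauce, cup from where it was at the start of the episode above 0.015 m or angle between any of bowl_stack, sauce, cup's own z axis and vertical above 0.3 rad).
It also fails if it takes over 42 s, if anything falls off the work surface, if the arm or the gripper's body presses on something with over 40 N, if the wrist force passes 120 N, or if a joint passes its speed limit or range.

ROBOT

A 6-joint arm with a two-finger parallel gripper is mounted at the origin on the work surface. World frame = base frame: x ahead of the robot, y to its left, z up, the work surface at z = 0. Lengths are in m, angles in rad, forces in N, time in s.
With the tool pointing down it reaches from about 0.3 to 0.875 m from the base axis. Payload 6.4 kg.
Tool frame: the origin (TCP) lies between the finger pads; the fingertips stand 25 mm ahead of it and the grasp point (between the pads) lies 6 mm ahead of it; z points along the fingers, y is the line along which they close (so a half turn about z gives the same grasp; the last joint's range is limited). The gripper opens to 85 mm and grips with 20 to 120 N. Pads are 22 mm wide; open, the fingers measure 114 mm over their backs; the gripper's body (76 mm by 85 mm) begins 54 mm behind the grasp point. The pads swing forward as they close: fully open they stand 13 mm farther back than shut.
Start: joints at [0.977, 0.181, 1.607, -0, 1.354, -0.206], TCP at [0.217, 0.532, 0.256] pointing down, gripper open.
Joint ranges: [-2.99, 2.99], [-0.89, 2.07], [0.3, 2.58], [-1.14, 4.28], [0, 2.63], [-3.12, 3.12]. Speed limits (rad/s): [2.57, 2.57, 3.01, 3.14, 3.14, 3.14].

INTERFACE

Orientations are given as a unit quaternion [w, x, y, z].
In Python, from bench import ctrl gives the robot as it stands.
- The arm moves only by the tool servo_tool, never from a script. Its argument "series" is text: rows parted by semicolons, each of 7 numbers parted by spaces: the gripper command: -1 is fully open, 1 is shut, values between are in proportion, then the shift along the tool's x, y, z in m, then the turn, a rotation vector about the tool's x, y, z in degrees. A call has 1 to 12 rows; each row is the pose to reach, as a shift and turn from the pose commanded when the call began, along the tool's axes at that moment; what a row does not reach only later rows make up. A row lasts 1/12 s, in which the tool goes at most 41.7 mm and 7.16 degrees, less where a joint would pass 70% of its speed; a pose out of reach is approached as far as the arm can. A call with a gripper value outside its range is refused whole. The fingers move at their own pace and stop on an object; the grip force is fixed at half the most. Time passes only in rows, so rows that repeat a pose let the fingers close. It gives the time, the measured TCP pose, the force, the opening and the grip force at its end, in the units of the state.
- ctrl.get_obs(): the state, without advancing time (a new reading comes with each control period).
- ctrl.camera(name): name is "side" or "top"; returns a dict with "img" (384x512x3 uint8, red, green, blue), "z_map" (384x512 float32, m along the optical axis (not along the pixel's ray), 0 where there is no reading), "fovy" (degrees; the focal length in pixels is half the picture's height over the tangent of half this angle, whatever the lens; pixels are square), "cx", "cy" (the principal point, pixels), "extrinsics" (4x4, takes a point from camera to world coordinates). Camera axes: x right, y down, z forward; pixel columns grow to the right and rows downward; lengths in m; the calibration is good to about 2 mm. A picture is of the moment at which its call begins.
- ctrl.hand_in(): hands the job in; it is judged then, once.
The state is a dict: "time_s": time; "q": joint angles; "dq": joint speeds; "joint_efforts": joint torques, N m; "eef_pos": TCP position; "eef_rot": TCP orientation; "wrist_force": force on the tool from outside, world axes, zero at the start; "torque": the same for the moment, N m; "opening": opening from 0.0 (shut) to 1.0 (fully open); "grasp_force": force on a finger pad.
Only numpy, scipy, OpenCV 4.12 (cv2) and the standard library are available. Lean on these libraries where they do the work, as an engineer would, in place of code of your own. Each camera call takes 0.05 s, during which the arm holds its last target. There are 200 camera calls.

## Working session

There is one attempt and no reset: what is moved stays moved. The work goes in short steps, Python scripts to look and compute and a tool call to move; the robot and the scene stay as the last step left them, time stands still between calls to the robot, and variables do not carry over. Pictures are saved under pics/ and viewed, at most 10 in all, crops included, and the job is handed in when it is done.

Besides the shell and the picture viewer there is one more tool, called after ">>>" as name(argument=value, ...) on one line, values as JSON. servo_tool: Moves the arm, as the interface text tells. Its arguments: {"type":"object","properties":{"series":{"type":"string"}},"required":["series"]}

```bash
ls; mkdir -p pics; python3 - <<'E'
from bench import ctrl
import cv2,numpy as np
for n in("top","side"):
    c=ctrl.camera(n); cv2.imwrite(f"pics/{n}0.png",c["img"][...,::-1]); print(n,c["fovy"],c["cx"],c["cy"],np.round(c["extrinsics"],4).tolist(),[k for k in c])
    np.savez(f"{n}0.npz",**c)
o=ctrl.get_obs();print({k:np.round(v,3) for k,v in o.items()})
E
```

```text
pics
top 51.60430968024144 259.4501231155543 192.7875194160082 [[0.0226, -0.9806, 0.1949, 0.2957], [-0.9996, -0.0194, 0.0185, 0.0217], [-0.0143, -0.1953, -0.9806, 1.2483], [0.0, 0.0, 0.0, 1.0]] ['img', 'z_map', 'fovy', 'cx', 'cy', 'extrinsics']
side 55.4852289397479 255.3275050823433 194.29435495934248 [[0.7601, -0.3226, 0.5641, -0.2165], [-0.6498, -0.3785, 0.6591, -0.8295], [0.0009, -0.8676, -0.4973, 0.7515], [0.0, 0.0, 0.0, 1.0]] ['img', 'z_map', 'fovy', 'cx', 'cy', 'extrinsics']
{'time_s': np.float64(0.1), 'q': array([ 0.977,  0.181,  1.608, -0.   ,  1.354, -0.206]), 'dq': array([ 0.001, -0.001, -0.002, -0.   , -0.002,  0.   ]), 'joint_efforts': array([ 0.0000e+00, -4.4587e+01, -3.5224e+01, -0.0000e+00,  4.0000e-03,
       -0.0000e+00]), 'eef_pos': array([0.217, 0.532, 0.256]), 'eef_rot': array([-0.   ,  0.193,  0.981, -0.001]), 'wrist_force': array([-0.312,  0.639, -0.343]), 'torque': array([ 0.016, -0.024, -0.019]), 'grasp_force': np.float64(0.0), 'opening': np.float64(0.999)}
```

View pics/top0.png

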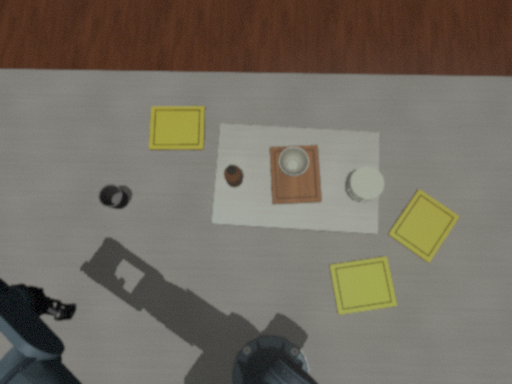

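View pics/side0.png

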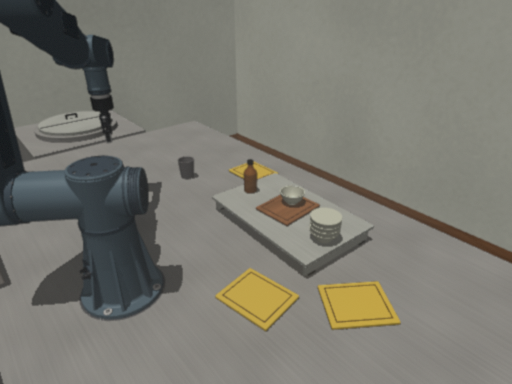

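The top view shows the board at about (270–321, 146–204) with the bowl at (293,160). The riser corners are near (220,124), (379,132), (377,234) and (213,223), with the sauce at (233,175), the stack at (365,184) and the cup at (115,197). The side view agrees, and the yellow mats are decoys.

```bash
cat > h.py <<'E'
import cv2,numpy as np
from bench import ctrl
def rays(c,uv):
    f=c["img"].shape[0]/2/np.tan(np.radians(float(c["fovy"]))/2)
    uv=np.asarray(uv,float); E=c["extrinsics"]
    d=np.c_[(uv[:,0]-c["cx"])/f,(uv[:,1]-c["cy"])/f,np.ones(len(uv))]
    return E[:3,3],d@E[:3,:3].T
def onz(c,uv,z):
    o,d=rays(c,uv); return (o+d*((z-o[2])/d[:,2])[:,None])[:,:2]
def zworld(c):
    h,w=c["z_map"].shape; u,v=np.meshgrid(np.arange(w),np.arange(h))
    o,d=rays(c,np.c_[u.ravel(),v.ravel()]); return (o+d*c["z_map"].reshape(-1,1)).reshape(h,w,3)
def big(m):
    k=max(cv2.findContours(m.astype(np.uint8),cv2.RETR_EXTERNAL,cv2.CHAIN_APPROX_NONE)[0],key=cv2.contourArea); return k[:,0,:]
def yaw(P): # minAreaRect of xy(m)
    (cx,cy),(a,b),t=cv2.minAreaRect((P*1000).astype(np.float32)); return cx,cy,a,b,t
def board(c):
    hsv=cv2.cvtColor(c["img"],cv2.COLOR_RGB2HSV); 
    m=cv2.inRange(hsv,(3,70,60),(16,255,255)); m[:100]=0
    return m
E
python3 - <<'E'
from h import *
for n in("top","side"):
    c=dict(np.load(n+"0.npz")); W=zworld(c)
    k=c["z_map"]>0
    m=(W[...,2]>.045)&k&(W[...,0]>.3)&(abs(W[...,1])<.5)&(W[...,2]<.3)
    ct=big(cv2.morphologyEx(m.astype(np.uint8),cv2.MORPH_OPEN,np.ones((3,3))))
    zz=W[...,2][m]; zr=np.median(zz[zz<.068]); print(n,"z riser",zr, "table",np.median(W[...,2][k&(abs(W[...,2])<.02)]))
    P=onz(c,ct,.06); print("riser",np.round(yaw(P),1))
    mb=board(c); cb=big(mb); Pb=onz(c,cb,.072); print("board",np.round(yaw(Pb),1),len(cb)); print(np.round(cv2.boxPoints(cv2.minAreaRect((Pb*1000).astype(np.float32)))).tolist())
    print(np.round(cv2.boxPoints(cv2.minAreaRect((P*1000).astype(np.float32)))).tolist())
    # tall things on riser
    t=((W[...,2]>.085)&m).astype(np.uint8); N,l,s,ce=cv2.connectedComponentsWithStats(t)
    for i in range(1,N):
        if s[i,4]>25: q=W[l==i]; print("tall",s[i,4],np.round(q.mean(0),3),"max z",q[:,2].max().round(3),"x",q[:,0].min().round(3),q[:,0].max().round(3),"y",q[:,1].min().round(3),q[:,1].max().round(3))
E
```

```text
top z riser 0.059398650900933214 table -0.0004210304587821678
riser [585.  -75.8 513.8 320.8  87.6]
board [591.1 -62.6 175.8 145.5   3.8] 261
[[499.0, 4.0], [508.0, -141.0], [684.0, -129.0], [674.0, 16.0]]
[[414.0, -326.0], [735.0, -339.0], [756.0, 174.0], [436.0, 188.0]]
tall 457 [ 0.627 -0.057  0.103] max z 0.123 x 0.576 0.665 y -0.098 -0.012
tall 311 [0.565 0.119 0.149] max z 0.193 x 0.548 0.596 y 0.097 0.146
tall 1026 [ 0.548 -0.258  0.139] max z 0.15 x 0.505 0.6 y -0.309 -0.214
side z riser 0.05955833864419058 table 5.06725247576556e-05
riser [583.1  16.  689.  331.6  87.3]
board [ 879.2  -34.2 1314.4   51.6   90. ] 569
[[853.0, -691.0], [905.0, -691.0], [905.0, 623.0], [853.0, 623.0]]
[[401.0, -320.0], [733.0, -336.0], [765.0, 352.0], [434.0, 368.0]]
tall 4589 [2.115 0.089 0.193] max z 0.3 x 2.09 2.139 y -0.273 0.5
tall 304 [0.561 0.11  0.135] max z 0.191 x 0.543 0.589 y 0.09 0.138
tall 342 [ 0.621 -0.053  0.104] max z 0.118 x 0.573 0.661 y -0.1 -0.012
tall 889 [ 0.537 -0.274  0.128] max z 0.147 x 0.501 0.598 y -0.312 -0.215
```

>>> servo_tool(series="-1 -0.02 -0.02 0 0 0 -1;-1 -0.04 -0.04 0 0 0 -2;-1 -0.07 -0.07 0 0 0 -4;-1 -0.10 -0.10 0 0 0 -6;-1 -0.13 -0.13 0 0 0 -8;-1 -0.16 -0.16 0 0 0 -10;-1 -0.19 -0.19 0 0 0 -12;-1 -0.22 -0.22 0 0 0 -14;-1 -0.25 -0.25 0 0 0 -16;-1 -0.28 -0.28 0 0 0 -18;-1 -0.30 -0.30 0 0 0 -19;-1 -0.31 -0.31 0 0 0 -20")

```text
time_s: 1.1
eef_pos: [0.3882, 0.1246, 0.2563]
eef_rot: [0.0, 0.021, 1.0, -0.001]
wrist_force: [0.0, 0.3, 1.3]
opening: 0.997
grasp_force: 0.0
```

>>> servo_tool(series="-1 -0.014 -0.03 0 0 0 0;-1 -0.028 -0.06 0 0 0 0;-1 -0.042 -0.09 0 0 0 0;-1 -0.056 -0.12 0 0 0 0;-1 -0.070 -0.15 0 0 0 0;-1 -0.084 -0.18 0.01 0 0 0;-1 -0.084 -0.182 0.04 0 0 0;-1 -0.084 -0.182 0.07 0 0 0;-1 -0.084 -0.182 0.10 0 0 0;-1 -0.084 -0.182 0.12 0 0 0;-1 -0.084 -0.182 0.13 0 0 0;-1 -0.084 -0.182 0.13 0 0 0")

```text
time_s: 2.1
eef_pos: [0.4622, -0.0563, 0.1239]
eef_rot: [-0.003, 0.019, 1.0, 0.001]
wrist_force: [0.4, -0.4, 0.5]
opening: 0.997
grasp_force: 0.0
```

```bash
python3 - <<'E'
from h import *
a=ctrl.camera("side");b=ctrl.camera("top")
A=cv2.resize(a["img"][150:280,200:400],None,fx=3,fy=3);B=cv2.resize(b["img"][100:240,200:400],None,fx=3,fy=3)
cv2.imwrite("pics/s1.png",A[...,::-1])
cv2.imwrite("pics/t1.png",B[...,::-1]);print(ctrl.get_obs()["eef_pos"])
E
```

```text
[ 0.46447867 -0.05710515  0.12688452]
```

View pics/s1.png

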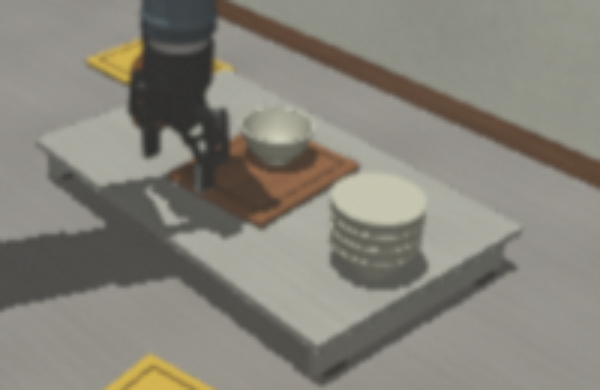

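The side crop shows the open hand behind the board's rear edge, with fingertips near crop (203,188) and (150,152). They are clear of the board and bowl. Next I probe downwards.

>>> servo_tool(series="-1 0 0 0.01 0 0 0;-1 0 0 0.02 0 0 0;-1 0 0 0.03 0 0 0;-1 0 0 0.036 0 0 0;-1 0 0 0.038 0 0 0;-1 0 0 0.038 0 0 0;-1 0 0 0.038 0 0 0")

```text
time_s: 2.78
eef_pos: [0.4641, -0.057, 0.0882]
eef_rot: [-0.0, 0.019, 1.0, 0.0]
wrist_force: [0.4, -0.6, -0.9]
opening: 1.001
grasp_force: 0.0
```

>>> servo_tool(series="-1 0 0 0.001 0 0 0;-1 0 0 0.002 0 0 0;-1 0 0 0.003 0 0 0;-1 0 0 0.004 0 0 0;-1 0 0 0.004 0 0 0")

```text
time_s: 3.2
eef_pos: [0.464, -0.057, 0.0842]
eef_rot: [-0.0, 0.019, 1.0, 0.0]
wrist_force: [0.6, 0.1, -0.1]
opening: 1.002
grasp_force: 0.0
```

>>> servo_tool(series="-1 0 0 0.001 0 0 0;-1 0 0 0.002 0 0 0;-1 0 0 0.003 0 0 0;-1 0 0 0.004 0 0 0;-1 0 0 0.005 0 0 0;-1 0 0 0.006 0 0 0;-1 0 0 0.006 0 0 0")

```text
time_s: 3.78
eef_pos: [0.4639, -0.0569, 0.078]
eef_rot: [-0.0, 0.019, 1.0, 0.0]
wrist_force: [-0.1, 1.0, 0.1]
opening: 0.998
grasp_force: 0.0
```

```bash
python3 - <<'E'
from h import *
a=ctrl.camera("side")
A=cv2.resize(a["img"][180:240,230:310],None,fx=7,fy=7,interpolation=cv2.INTER_CUBIC)
cv2.imwrite("pics/s2.png",A[...,::-1])
E
```

```text
(no output)
```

View pics/s2.png

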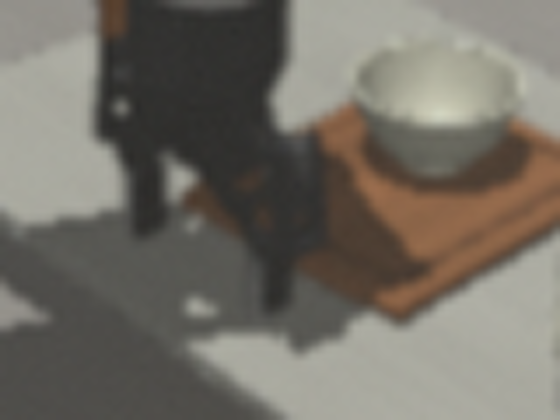

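The tips are just above the riser top, level with the board's side, and nothing is in contact. I lower 2 mm more and start pushing.

>>> servo_tool(series="-1 0 0 0.001 0 0 0;-1 0 0 0.002 0 0 0;-1 -0.003 0 0.002 0 0 0;-1 -0.007 0 0.002 0 0 0;-1 -0.011 0 0.002 0 0 0;-1 -0.015 0 0.002 0 0 0;-1 -0.018 0 0.002 0 0 0;-1 -0.021 0 0.002 0 0 0;-1 -0.024 0 0.002 0 0 0;-1 -0.027 0 0.002 0 0 0;-1 -0.030 0 0.002 0 0 0;-1 -0.033 0 0.002 0 0 0")

```text
time_s: 4.83
eef_pos: [0.4967, -0.0579, 0.076]
eef_rot: [-0.001, 0.019, 1.0, 0.0]
wrist_force: [-3.0, 1.4, 0.4]
opening: 1.004
grasp_force: 1.6
```

>>> servo_tool(series="-1 -0.003 0 0 0 0 0;-1 -0.006 0 0 0 0 0;-1 -0.009 0 0 0 0 0;-1 -0.012 0 0 0 0 0;-1 -0.015 0 0 0 0 0;-1 -0.018 0 0 0 0 0;-1 -0.021 0 0 0 0 0;-1 -0.024 0 0 0 0 0;-1 -0.027 0 0 0 0 0;-1 -0.029 0 0 0 0 0;-1 -0.030 0 0 0 0 0;-1 -0.030 0 0 0 0 0")

```text
time_s: 5.83
eef_pos: [0.5274, -0.0596, 0.0764]
eef_rot: [0.0, 0.019, 1.0, -0.0]
wrist_force: [-1.4, -0.3, -0.8]
opening: 1.005
grasp_force: 0.6
```

```bash
cat > m.py <<'E'
from h import *
c=ctrl.camera("top"); W=zworld(c)
cb=big(board(c)); P=onz(c,cb,.072); print("board",np.round(yaw(P),1)); print(np.round(cv2.boxPoints(cv2.minAreaRect((P*1000).astype(np.float32)))).tolist())
t=(W[...,2]>.09)&(W[...,2]<.13)&(c["z_map"]>0)
hsv=cv2.cvtColor(c["img"],cv2.COLOR_RGB2HSV)
q=W[t&(hsv[...,2]>90)&(W[...,0]>.55)&(abs(W[...,1]+.06)<.1)]
print("bowl",np.round((q.min(0)+q.max(0))/2,3),np.round(q.max(0)-q.min(0),3))
E
python3 - <<'E'
from m import *
cv2.imwrite("pics/t2.png",cv2.resize(c["img"][90:250,190:400],None,fx=3,fy=3)[...,::-1]);print(ctrl.get_obs()["eef_pos"])
E
```

```text
board [ 681.1 -122.6   50.6   62.3   85.6]
[[648.0, -146.0], [710.0, -150.0], [714.0, -100.0], [652.0, -95.0]]
bowl [ 0.674 -0.073  0.106] [0.053 0.081 0.031]
[ 0.52744608 -0.05956267  0.07644426]
```

View pics/t2.png

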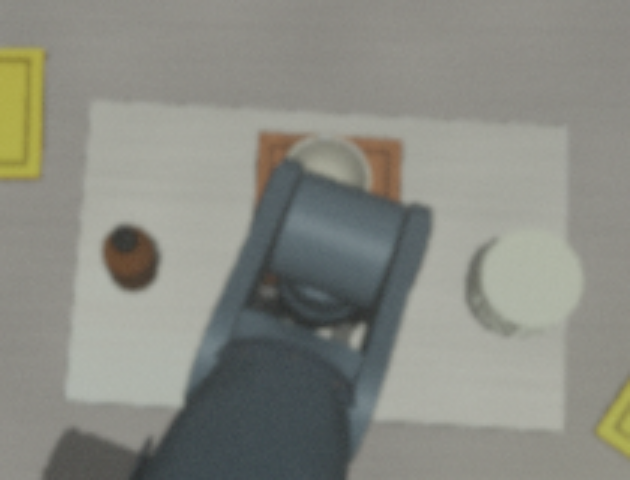

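The top view shows the board's front edge, crop (260,132)–(402,140), now parallel to the riser's edge, crop (90,100)–(567,127). The bowl is in place, and about 69 mm of pushing remains.

>>> servo_tool(series="-1 -0.002 0 0 0 0 0;-1 -0.005 0 0 0 0 0;-1 -0.008 0 0 0 0 0;-1 -0.011 0 0 0 0 0;-1 -0.014 0 0 0 0 0;-1 -0.017 0 0 0 0 0;-1 -0.020 0 0 0 0 0;-1 -0.023 0 0 0 0 0;-1 -0.026 0 0 0 0 0;-1 -0.028 0 0 0 0 0;-1 -0.030 0 0 0 0 0;-1 -0.030 0 0 0 0 0")

```text
time_s: 6.88
eef_pos: [0.5576, -0.0607, 0.0764]
eef_rot: [0.0, 0.019, 1.0, -0.0]
wrist_force: [-2.0, -0.3, 1.8]
opening: 0.999
grasp_force: 1.3
```

>>> servo_tool(series="-1 -0.002 0 0 0 0 0;-1 -0.005 0 0 0 0 0;-1 -0.008 0 0 0 0 0;-1 -0.011 0 0 0 0 0;-1 -0.014 0 0 0 0 0;-1 -0.017 0 0 0 0 0;-1 -0.020 0 0 0 0 0;-1 -0.023 0 0 0 0 0;-1 -0.026 0 0 0 0 0;-1 -0.028 0 0 0 0 0;-1 -0.030 0 0 0 0 0;-1 -0.030 0 0 0 0 0")

```text
time_s: 7.88
eef_pos: [0.5876, -0.0618, 0.0763]
eef_rot: [0.0, 0.019, 1.0, -0.0]
wrist_force: [-1.7, 0.0, 0.7]
opening: 1.002
grasp_force: 1.0
```

```bash
cat > f.py <<'E'
from h import *
c=ctrl.camera("top")
hsv=cv2.cvtColor(c["img"],cv2.COLOR_RGB2HSV).astype(int)
W=zworld(c)
brown=cv2.inRange(hsv.astype(np.uint8),(2,60,40),(18,255,255))
def line(P): 
    vx,vy,x,y=cv2.fitLine((P*1000).astype(np.float32),cv2.DIST_HUBER,0,.01,.01).ravel(); return vx/vy,x-y*vx/vy   # x = a*y+b
# board front: first brown pixel per column (board spans y -.13...+.01)
fr=[]
for u in range(272,322):
    col=np.flatnonzero(brown[100:200,u]); 
    if len(col): fr.append((u,100+col[0]-.5))
B=onz(c,fr,.072); a,b=line(B)
# riser front, per column, off the board: depth step
d=dict(np.load("top0.npz")); Wd=zworld(d); rf=[]
for u in list(range(228,372)):
    col=np.flatnonzero((Wd[100:200,u,2]>.03)&(d["z_map"][100:200,u]>0))
    if len(col): rf.append((u,100+col[0]-.5))
R=onz(d,rf,.06); ar,br=line(R)
al=ar; n=np.array([1,-al])/np.hypot(1,al); s0=br*n[0]
print("riser slope deg",np.degrees(np.arctan(ar)),"resid",np.std(R*1000@n-s0),"board slope",np.degrees(np.arctan(a)),len(fr))
ymid=B[:,1].mean()*1000
for y in (ymid+75,ymid-75): print("overhang",np.dot([a*y+b,y],n)-s0,"y",y)
q=W[(W[...,2]>.085)&(W[...,2]<.13)&(c["z_map"]>0)&(hsv[...,1]<60)&(hsv[...,2]>90)&(W[...,0]>.6)&(abs(W[...,1]+.07)<.1)]
print("bowl",np.round((q.min(0)+q.max(0))/2,3),np.round(q.max(0)-q.min(0),3))
cv2.imwrite("pics/f.png",cv2.resize(c["img"][90:250,190:400],None,fx=3,fy=3)[...,::-1])
E
python3 f.py
```

```text
riser slope deg 2.3732285 resid 0.9605861110669636 board slope 2.399962 27
overhang 29.932143140378344 y 1.4641779674104498
overhang 29.86209368177356 y -148.53582203258955
bowl [ 0.742 -0.08   0.106] [0.036 0.066 0.035]
```

View pics/f.png

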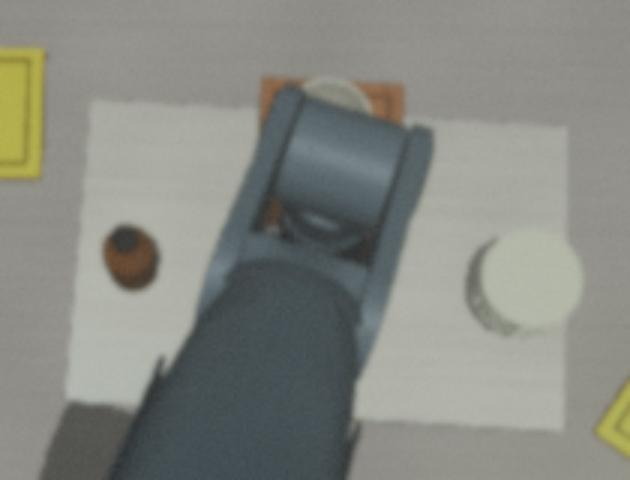

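The board is parallel to the edge with about 30 mm overhang, front at crop (262,77)–(403,85), and the bowl is riding along. I push 10 mm more, back off, then re-measure.

>>> servo_tool(series="-1 -0.002 0 0 0 0 0;-1 -0.004 0 0 0 0 0;-1 -0.006 0 0 0 0 0;-1 -0.008 0 0 0 0 0;-1 -0.009 0 0 0 0 0;-1 -0.010 0 0 0 0 0;-1 -0.010 0 0 0 0 0;-1 -0.008 0 0 0 0 0;-1 0 0 0 0 0 0;-1 0.015 0 0 0 0 0;-1 0.035 0 0 0 0 0;-1 0.055 0 0 0 0 0")

```text
time_s: 8.93
eef_pos: [0.5315, -0.0596, 0.0764]
eef_rot: [0.001, 0.019, 1.0, -0.0]
wrist_force: [0.7, -0.8, 0.0]
opening: 0.995
grasp_force: 0.0
```

>>> servo_tool(series="-1 0.005 0 -0.01 0 0 0;-1 0.02 0 -0.03 0 0 0;-1 0.04 0 -0.06 0 0 0;-1 0.06 0 -0.09 0 0 0;-1 0.08 0 -0.12 0 0 0;-1 0.10 0 -0.15 0 0 0;-1 0.12 0 -0.17 0 0 0;-1 0.14 0 -0.18 0 0 0;-1 0.15 0 -0.18 0 0 0;-1 0.15 0 -0.18 0 0 0")

```text
time_s: 9.77
eef_pos: [0.3812, -0.0538, 0.2571]
eef_rot: [0.002, 0.02, 1.0, -0.001]
wrist_force: [0.6, -0.5, 0.1]
opening: 1.0
grasp_force: 0.0
```

```bash
python3 f.py; python3 m.py
```

```text
riser slope deg 2.3732285 resid 0.9605861110669636 board slope 60.555786 47
overhang 105.95315286209916 y 3.4216229288079916
overhang -153.33511580712604 y -146.578377071192
bowl [ 0.726 -0.071  0.103] [0.087 0.084 0.037]
board [696.1 -76.1 147.3 176.7  87.7]
[[605.0, -146.0], [781.0, -153.0], [787.0, -6.0], [611.0, 1.0]]
bowl [ 0.726 -0.071  0.106] [0.088 0.085 0.032]
```

View pics/f.png

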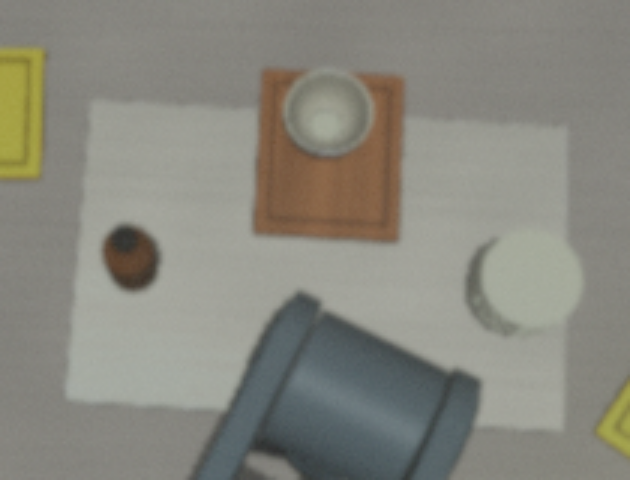

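The hand is clear. The board's centre is about 698 mm along the riser's depth axis, which gives roughly 40 mm overhang with yaw matching the riser. The bowl sits at crop (328,112) with its offset on the board unchanged, and the bystanders have not moved.

```bash
python3 -c "
from bench import ctrl
print(ctrl.hand_in())"
```

```text
the job is handed in; nothing more can be done
None
```

I pushed the board parallel to the riser's edge until its front overhung by a measured 40–41 mm. The bowl stayed in its place, nothing else was disturbed, the hand is clear, and the job is handed in; no verdict was returned.

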